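# Set the feeding dish under the dispenser and press its button

### The arm

A 6-joint arm with a two-finger parallel gripper is mounted at the origin on the work surface. World frame = base frame: x ahead of the robot, y to its left, z up, the work surface at z = 0. Lengths are in m, angles in degrees, forces in N, time in s.
With the tool pointing down it reaches from about 0.3 to 0.75 m from the base axis. Payload 8.5 kg.
Tool frame: the origin (TCP) lies on the centre line of the jaws, within the pads' length; the fingertips stand 22 mm ahead of it and the grasp point (between the pads) lies 3 mm ahead of it (env.tip_reach is the distance from the TCP to the fingertips, in m); y points along the fingers, z is the direction in which the jaws open and shut, and the axes are right-handed (so a half turn about y gives the same grasp; the last joint's range is limited). The gripper opens to 85 mm and grips with 20 to 120 N. Pads are 22 mm wide; open, the fingers measure 114 mm over their backs; the gripper's body (76 mm by 85 mm) begins 54 mm behind the grasp point. The pads swing forward as they close: fully open they stand 13 mm farther back than shut.
Start: joints at [61.347, 21.807, 74.336, -0, 83.858, -12.336], TCP at [0.155, 0.528, 0.253] pointing down, gripper open.
Joint ranges: [-178.18, 178.18], [-50.72, 133.34], [12.68, 142.11], [-81.47, 261.47], [9.98, 163.14], [-165.26, 165.26]. Speed limits (degrees/s): [136.94, 136.94, 180, 180, 180, 180].

### API

Orientations are given as a 3x3 rotation matrix whose columns are the frame's x, y, z axes.
In Python, from rig import env, get_image gives the robot as it stands. The module is installed in compiled form; this text tells all that it offers.
- The arm moves only by the tool carry_out, never from a script. Its argument "targets" is a list that holds one entry, the list of rows, each a list of 7 numbers: the closure, from 0 (fully open) to 1 (shut), then the shift along the world's x, y, z in mm, then the turn, a rotation vector about the world's x, y, z in degrees. In form: [[[claw, dx, dy, dz, ax, ay, az], ...]]. A call has 1 to 20 rows; each row is the pose to reach, as a shift and turn from the pose commanded when the call began; what a row does not reach only later rows make up. A row lasts 1/12 s, in which the tool goes at most 41.7 mm and 7.16 degrees, less where a joint would pass 70% of its speed; a pose out of reach is approached as far as the arm can. A call with a gripper value outside its range is refused whole. The fingers move at their own pace and stop on an object; "squeeze" is the grip in N (left out, the last holds). Time passes only in rows, so rows that repeat a pose let the fingers close. It gives the time, the measured TCP pose, the force and the opening at its end, in the units of the state.
- env.observe(): the state, without advancing time (a new reading comes with each control period).
- get_image(name): name is "scene" or "top"; returns a dict with "img" (480x640x3 uint8, red, green, blue), "fx", "fy", "cx", "cy" (pixels), "rvec" (rotation vector, rad) and "tvec" (3), from world to camera coordinates, as OpenCV has them. Camera axes: x right, y down, z forward; pixel columns grow to the right and rows downward; lengths in m; the calibration is good to about 2 mm. A picture is of the moment at which its call begins. There is no depth.
- env.close_job(): hands the job in, once; it reports no verdict.
The state is a dict: "time_s": time; "q": joint angles; "qvel": joint speeds; "joint_efforts": joint torques, N m; "position": TCP position; "tool_rot": TCP orientation; "ft_force": force on the tool from outside, world axes, zero at the start; "wrist_torque": the same for the moment, N m; "grip_width": finger opening in m.
Only numpy, scipy, OpenCV 4.12 (cv2) and the standard library are available. Lean on these libraries where they do the work, as an engineer would, in place of code of your own. Each camera call takes 0.05 s, during which the arm holds its last target.

### The job

Push the large round glass feeding dish along the shelf, without lifting or tipping it, until it sits home against both arms of the V-shaped stop at the foot of the white dispenser box, under its chute. Only then press the button on top of the dispenser fully down and let it come up again. Leave everything else on the shelf where it stands.

Things in the scene. Friction and masses are not known exactly. Their poses are not given: they have to be found in the camera images.
- dish_mid (a point): centre of the large round glass feeding dish, half-way up. The dish is loose and stands on the shelf: straight outer wall 90 mm across, 28 mm high, wall 4 mm, open top, about 0.22 kg; this point is 14 mm above the shelf when it stands flat.
- dish_home (a point): where the dish's centre (dish_mid) lies when the dish touches both arms of the V-shaped stop, 14 mm above the shelf. Its x axis points level from here straight into the V, towards the dispenser box (the push-in direction). The box front face is 52 mm ahead along x; the chute overhangs to 27 mm ahead of this point, its underside 70 mm above the shelf.
- feeder: white plastic press-button dispenser box, fixed to the shelf, 80 mm deep (its x) x 100 mm wide (its y) x 140 mm high. Origin: centre of its underside. Its front, with the chute and the V-shaped stop, looks along its own -x; its place and yaw vary. Stop: two fixed straight arms, 18 mm high, 6 mm thick, at 45 degrees either side of that axis; their tips are 14 mm nearer the box than dish_home and 50 mm to either side.
- feeder_button_top (a point): centre of the upper face of the round push button (32 mm across) in the middle of the dispenser's top; pressed straight down.
- feeder_button (a joint): travel of the push button in m: 0 up, 0.006 fully down; springs back by itself, about 4 N holds it fully down.
- dish: the same feeding dish; origin at the centre of its underside, z up.
- breeder_box: clear acrylic open breeder box, 100 x 160 x 90 mm high, with two hanging lugs; loose, a bystander, to be left alone. Origin: centre of its underside.
- shard: terracotta pot-shard shelter, a low arch about 76 x 75 x 45 mm high; loose, a bystander, to be left alone. Origin: centre of its underside.
- check_valve: black plastic check valve lying down, 62 mm long, 22 mm across; loose, a bystander, to be left alone. Origin: centre of its underside.
- small_dish: small round glass dish, 54 mm across and 18 mm high (not the feeding dish); loose, a bystander, to be left alone. Origin: centre of its underside.
- jar: closed jar, 56 mm across, 80 mm high; loose, a bystander, to be left alone. Origin: centre of its underside.
- scraper: black algae-scraper magnet with a grey grip, 70 x 35 x 40 mm high; loose, a bystander, to be left alone. Origin: centre of its underside.
- cartridge: grey round filter cartridge, 56 mm across, 46 mm high with its stub; loose, a bystander, to be left alone. Origin: centre of its underside.
Mind the look-alikes: they are no part of the job. Leave any black or yellow look-alike of the dish alone.

How it is judged:
By the outcome, as a careful person would: the job done as asked, in the order asked, and still so for the second after the job is handed in, with the robot touching nothing.
It also fails if it takes over 64 s, if anything falls off the work surface, if the arm or the gripper's body presses on something with over 40 N, if the wrist force passes 120 N, or if a joint passes its speed limit or range.

## Working session

There is one attempt and no reset: what is moved stays moved. The work goes in short steps, Python scripts to look and compute and a tool call to move; the robot and the scene stay as the last step left them, time stands still between calls to the robot, and variables do not carry over. Pictures are saved under pics/ and viewed, and the job is handed in when it is done.

Besides the shell and the picture viewer there is one more tool, called after "Request:" as name(argument=value, ...), one argument or row to a line, values as JSON. carry_out: Moves the arm, as the interface text tells. Its arguments: {"type":"object","properties":{"targets":{"type":"array"},"squeeze":{"type":"number"}},"required":["targets"]}

```bash
mkdir -p pics; python3 - <<'E'
from rig import env,get_image
import cv2,numpy as np
for n in("scene","top"):
    d=get_image(n); cv2.imwrite(f"pics/{n}0.png",d["img"][:,:,::-1])
    R=cv2.Rodrigues(np.array(d["rvec"]))[0]; print(n,d["fx"],d["cx"],d["cy"],R.round(3).tolist(),(-R.T@np.array(d["tvec"]).ravel()).round(3))
s=env.observe();print(s,env.tip_reach)
E
```

```text
scene 557.4761553992686 322.71828748306154 230.72934365311883 [[-0.749, 0.662, 0.02], [0.441, 0.521, -0.73], [-0.494, -0.539, -0.683]] [1.179 0.77  0.998]
top 572.98597561943 318.6008904905658 235.89640570357238 [[-0.005, -1.0, 0.02], [-0.991, 0.002, -0.136], [0.136, -0.02, -0.991]] [0.401 0.089 1.313]
{'time_s': 0.1, 'q': array([ 6.13474577e+01,  2.18398569e+01,  7.43793905e+01, -2.67008637e-04,
        8.38591131e+01, -1.23360487e+01]), 'qvel': array([-0.0344261 , -0.02254203, -0.24047747,  0.1379339 , -0.12060683,
       -0.00198501]), 'joint_efforts': array([ 2.36683882e-03, -4.49219728e+01, -2.31656635e+01, -2.67667674e-04,
        3.63737359e-03, -2.93950984e-05]), 'position': array([0.15440982, 0.52763702, 0.25275395]), 'tool_rot': array([[ 9.59724504e-01, -6.51716494e-04,  2.80942077e-01],
       [-2.80942686e-01, -1.20239196e-03,  9.59723794e-01],
       [-2.87665331e-04, -9.99999065e-01, -1.33706001e-03]]), 'ft_force': array([0.0491637 , 0.07883805, 0.70291581]), 'wrist_torque': array([0.0107161 , 0.0167097 , 0.01183481]), 'grip_width': 0.08522566836745862} 0.022
```

View pics/scene0.png

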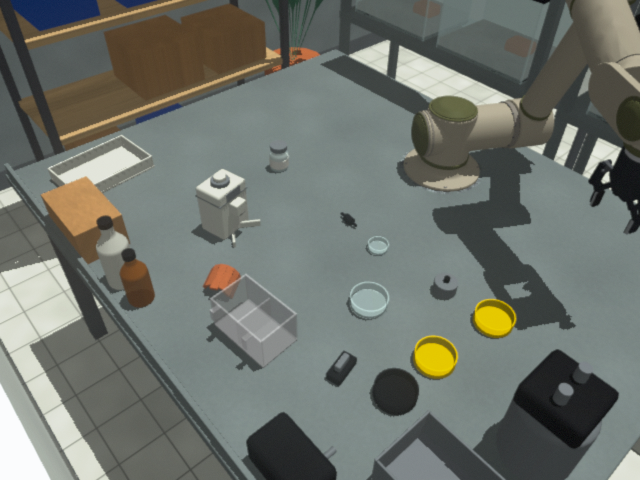

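View pics/top0.png

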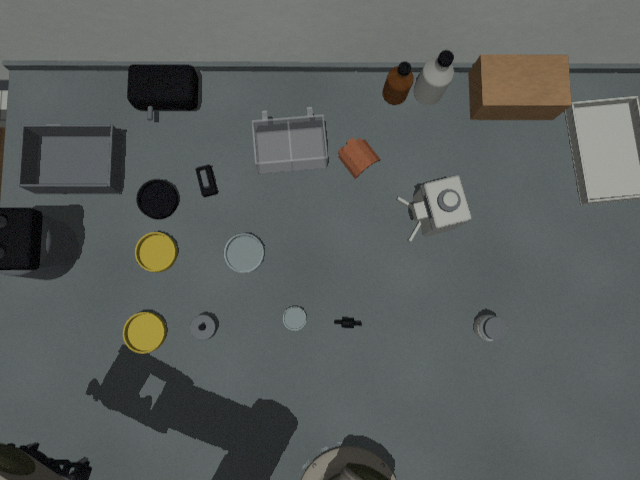

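```bash
python3 - <<'E'
import cv2,numpy as np
t=cv2.imread("pics/top0.png");s=cv2.imread("pics/scene0.png")
cv2.imwrite("pics/c1.png",cv2.resize(t[165:255,385:485],None,fx=6,fy=6,interpolation=cv2.INTER_CUBIC))
a=cv2.resize(t[225:285,210:280],(560,480),interpolation=cv2.INTER_CUBIC)
cv2.imwrite("pics/c2.png",a)
cv2.imwrite("pics/c3.png",cv2.resize(s[160:250,180:280],None,fx=6,fy=6,interpolation=cv2.INTER_CUBIC))
E
```

```text
(no output)
```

View pics/c1.png

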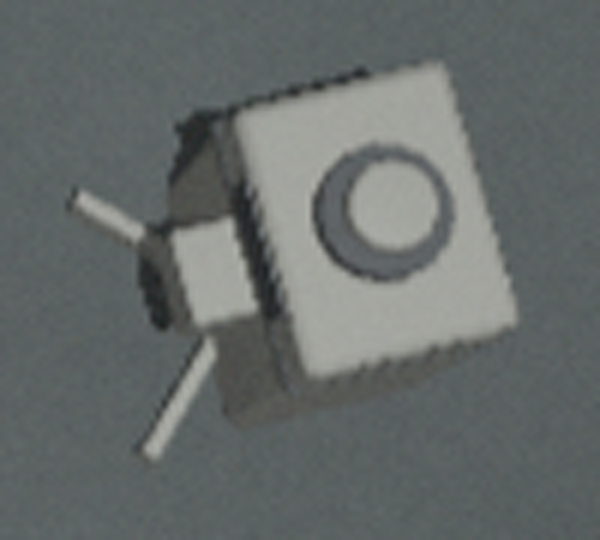

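View pics/c2.png

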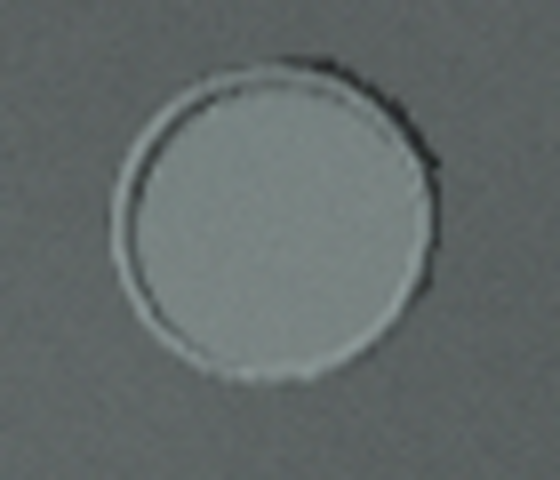

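View pics/c3.png

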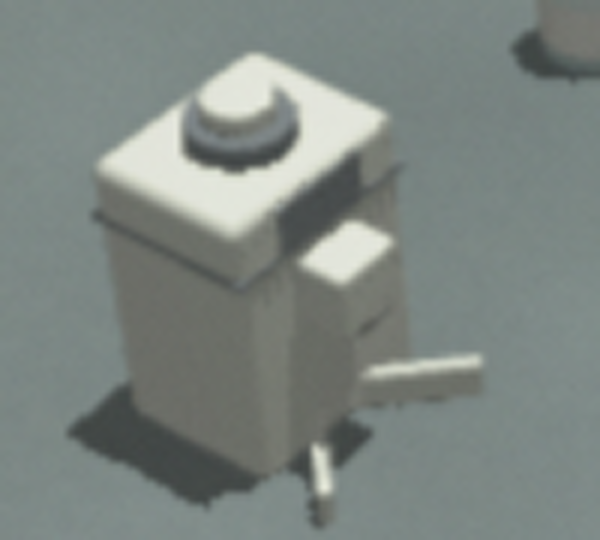

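```bash
cat > h.py <<'E'
import numpy as np,cv2
from rig import env,get_image
def cam(n):
    d=get_image(n);K=np.array([[d["fx"],0,d["cx"]],[0,d["fy"],d["cy"]],[0,0,1.]])
    R=cv2.Rodrigues(np.array(d["rvec"],float))[0];return d["img"],K,R,np.array(d["tvec"],float).ravel()
def proj(c,P):
    q=np.asarray(P)@c[2].T+c[3];q=q@c[1].T;return q[:,:2]/q[:,2:]
def ray(c,uv,z):
    uv=np.atleast_2d(uv).astype(float);d=np.c_[uv,np.ones(len(uv))]@np.linalg.inv(c[1]).T@c[2];o=-c[2].T@c[3]
    return o+d*((z-o[2])/d[:,2])[:,None]
def fr(p,yaw): # feeder pts -> world
    c,s=np.cos(yaw),np.sin(yaw);return np.array([[c,-s],[s,c]])@p
E
python3 - <<'E'
from h import *
from scipy.optimize import least_squares
T=cam("top");S=cam("scene")
u=lambda a,o,f=6:(np.array(a)+.5)/f-.5+o
tp=u([[235,108],[440,62],[517,322],[312,380],[75,197],[150,453],[393,205]],[385,165])
sp=u([[97,168],[255,52],[388,117],[235,240],[320,518],[480,365],[233,105]],[180,160])
print(ray(T,tp[:4],.14),ray(T,tp[4:6],.018),ray(T,tp[6],.152),sep='\n')
print(ray(S,sp[:4],.14),ray(S,sp[6],.152))
# dish ring
img=T[0];
import itertools
c2=[(112,222),(435,222),(273,65),(273,380)]
for z in(.028,0.0):print(ray(T,u([[112,222],[435,222],[273,62],[273,382]],[210,225],8),z))
E
```

```text
[[ 0.67486037 -0.15727642  0.14      ]
 [ 0.69137694 -0.23010766  0.14      ]
 [ 0.59871336 -0.25350814  0.14      ]
 [ 0.57843631 -0.18119451  0.14      ]]
[[ 0.66829052 -0.11994225  0.018     ]
 [ 0.56883493 -0.14628246  0.018     ]]
[[ 0.63776059 -0.20858298  0.152     ]]
[[ 0.69333036 -0.22298757  0.14      ]
 [ 0.60026554 -0.24742113  0.14      ]
 [ 0.58335256 -0.17474333  0.14      ]
 [ 0.6760776  -0.14887338  0.14      ]] [[ 0.63556583 -0.20877639  0.152     ]]
[[0.54076019 0.27597548 0.028     ]
 [0.54051663 0.18534555 0.028     ]
 [0.58610426 0.23141884 0.028     ]
 [0.49560441 0.23025241 0.028     ]]
[[0.54380112 0.28005618 0.        ]
 [0.54355225 0.18745215 0.        ]
 [0.59013287 0.23452901 0.        ]
 [0.49766175 0.23333717 0.        ]]
```

Top view: the feeding dish is at (244,253), and its close crop shows a clear glass ring of about 90 mm. I considered these look-alikes and rejected them:
- black dish (158,199)
- yellow dishes (156,252) and (145,332)
- small glass dish (294,318)

The stop tips are at (398,198) and (410,240), and the button is at (450,199). That puts dish_home at about (0.614, -0.117), with the push-in yaw at about -75.5°. I'll push with the fingers half open as a cradle behind the dish.

Request:
carry_out(
  targets=[
    [[0.3,40,-24,0,0,0,-7],[0.3,74,-44,0,0,0,-14],[0.3,108,-64,0,0,0,-21],[0.3,142,-84,0,0,0,-28],[0.3,176,-104,0,0,0,-35],[0.3,210,-124,0,0,0,-42],[0.3,244,-144,0,0,0,-49],[0.3,278,-164,-20,0,0,-56],[0.3,312,-184,-40,0,0,-60],[0.3,346,-204,-70,0,0,-60],[0.3,370,-219,-100,0,0,-60],[0.3,370,-219,-130,0,0,-60],[0.3,370,-219,-160,0,0,-60],[0.3,370,-219,-160,0,0,-60],[0.3,370,-219,-160,0,0,-60],[0.3,370,-219,-160,0,0,-60]],
  ],
)

```text
time_s: 1.53
position: [0.5251, 0.3095, 0.0954]
tool_rot: [[0.237, 0.003, 0.971], [-0.971, 0.001, 0.237], [-0.0, -1.0, 0.003]]
ft_force: [0.0, -0.0, 0.7]
grip_width: 0.0596
```

Request:
carry_out(
  targets=[
    [[0.3,0,0,-15,0,0,0],[0.3,0,0,-30,0,0,0],[0.3,0,0,-45,0,0,0],[0.3,0,0,-55,0,0,0],[0.3,0,0,-63,0,0,0],[0.3,0,0,-63,0,0,0],[0.3,0,0,-63,0,0,0]],
  ],
)

```text
time_s: 2.12
position: [0.5249, 0.3091, 0.0312]
tool_rot: [[0.237, 0.001, 0.972], [-0.972, 0.0, 0.237], [-0.0, -1.0, 0.001]]
ft_force: [-0.7, 0.6, 0.2]
grip_width: 0.0596
```

```bash
python3 - <<'E'
from h import *
T=cam("top");S=cam("scene");print(env.observe()["position"])
a=cv2.resize(S[0][230:350,320:470],(800,640))[:600,:,::-1];cv2.imwrite("pics/s1.png",a)
cv2.imwrite("pics/t1.png",cv2.resize(T[0][190:300,160:300],(760,597),interpolation=cv2.INTER_CUBIC)[:,:,::-1])
E
```

```text
[0.52501545 0.30910015 0.03143033]
```

View pics/s1.png

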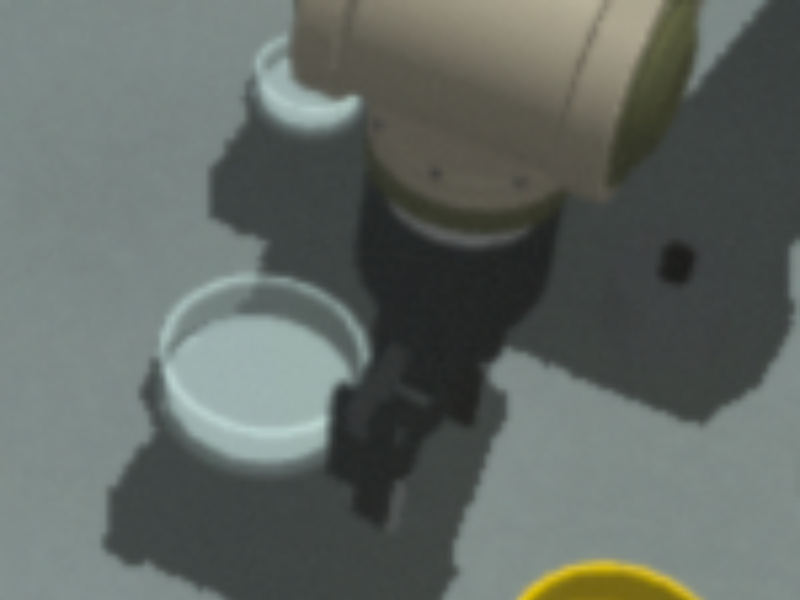

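View pics/t1.png

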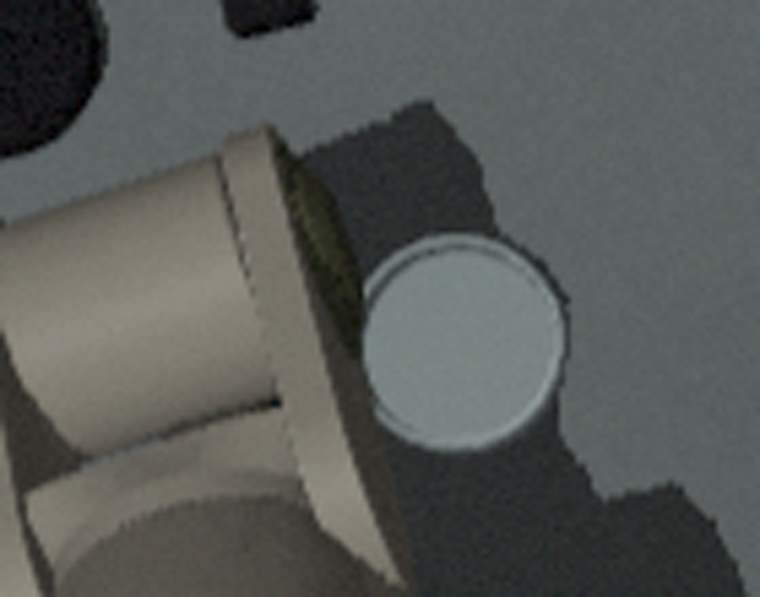

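Request:
carry_out(
  targets=[
    [[0.3,1,-5,-5,0,0,0],[0.3,3,-15,-5,0,0,0],[0.3,5,-23,-5,0,0,0],[0.3,6,-28,-5,0,0,0],[0.3,7,-32,-5,0,0,0],[0.3,8,-36,-5,0,0,0],[0.3,9,-41,-5,0,0,0],[0.3,10,-47,-5,0,0,0],[0.3,11,-54,-5,0,0,0],[0.3,13,-61,-5,0,0,0],[0.3,14,-68,-5,0,0,0],[0.3,16,-75,-5,0,0,0],[0.3,17,-82,-5,0,0,0],[0.3,18,-87,-5,0,0,0],[0.3,19,-91,-5,0,0,0],[0.3,20,-94,-5,0,0,0],[0.3,20,-96,-5,0,0,0],[0.3,20,-96,-5,0,0,0]],
  ],
)

```text
time_s: 3.72
position: [0.5447, 0.2124, 0.0253]
tool_rot: [[0.236, 0.0, 0.972], [-0.972, -0.0, 0.236], [0.0, -1.0, 0.0]]
ft_force: [0.5, -0.0, 0.1]
grip_width: 0.06
```

```bash
python3 - <<'E'
from h import *
T=cam("top");S=cam("scene");print(env.observe()["position"])
cv2.imwrite("pics/s2.png",cv2.resize(S[0][230:350,310:460],(750,600))[:,:,::-1])
cv2.imwrite("pics/t2.png",cv2.resize(T[0][190:300,180:320],(760,597),interpolation=cv2.INTER_CUBIC)[:,:,::-1])
E
```

```text
[0.54448877 0.21275964 0.0252588 ]
```

View pics/s2.png

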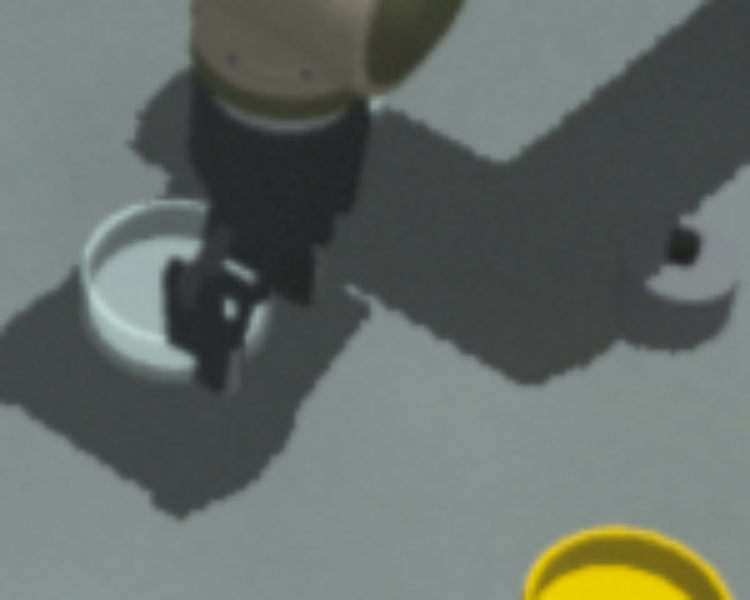

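View pics/t2.png

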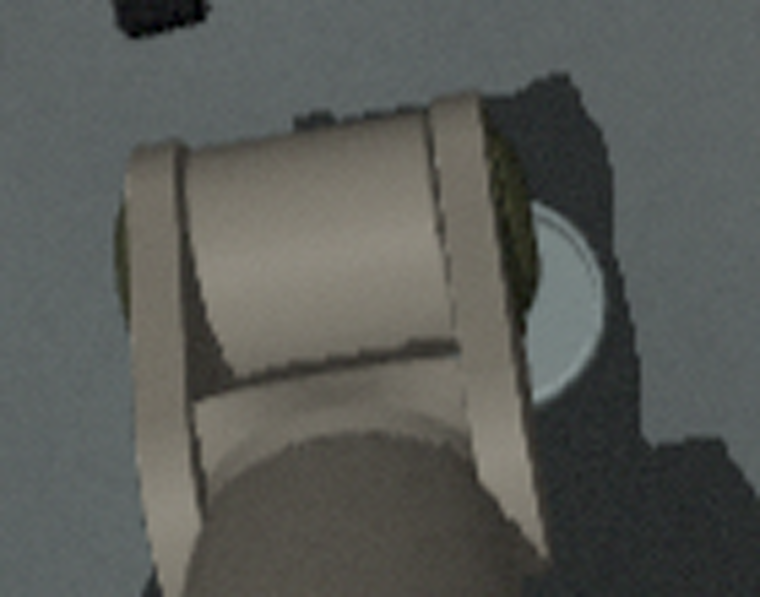

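Request:
carry_out(
  targets=[
    [[0.3,0.8,-4,0,0,0,0],[0.3,2,-10,0,0,0,0],[0.3,3.5,-17,0,0,0,0],[0.3,5,-25,0,0,0,0],[0.3,6.7,-33,0,0,0,0],[0.3,8.4,-41,0,0,0,0],[0.3,10,-49,0,0,0,0],[0.3,11.7,-57,0,0,0,0],[0.3,13.3,-65,0,0,0,0],[0.3,15,-73,0,0,0,0],[0.3,16.5,-81,0,0,0,0],[0.3,18,-89,0,0,0,0],[0.3,20,-97,0,0,0,0],[0.3,21.5,-105,0,0,0,0],[0.3,23,-113,0,0,0,0],[0.3,25,-121,0,0,0,0],[0.3,26.2,-128,0,0,0,0],[0.3,27.3,-133,0,0,0,0],[0.3,28,-137,0,0,0,0],[0.3,28.5,-139,0,0,0,0]],
  ],
)

```text
time_s: 5.48
position: [0.5731, 0.0733, 0.0253]
tool_rot: [[0.236, 0.0, 0.972], [-0.972, 0.0, 0.236], [-0.0, -1.0, 0.0]]
ft_force: [-0.3, 1.3, -1.0]
grip_width: 0.0596
```

Request:
carry_out(
  targets=[
    [[0.3,0.8,-4,0,0,0,0],[0.3,2,-10,0,0,0,0],[0.3,3.5,-17,0,0,0,0],[0.3,5,-24,0,0,0,0],[0.3,6.4,-31,0,0,0,0],[0.3,8,-38,0,0,0,0],[0.3,9.2,-45,0,0,0,0],[0.3,10.7,-52,0,0,0,0],[0.3,12,-59,0,0,0,0],[0.3,13.5,-66,0,0,0,0],[0.3,15,-73,0,0,0,0],[0.3,16.5,-80,0,0,0,0],[0.3,18,-87,0,0,0,0],[0.3,19.2,-94,0,0,0,0],[0.3,20.7,-101,0,0,0,0],[0.3,22,-107,0,0,0,0],[0.3,23,-112,0,0,0,0],[0.3,24,-116,0,0,0,0],[0.3,24.5,-119,0,0,0,0],[0.3,25,-121,0,0,0,0]],
  ],
)

```text
time_s: 7.15
position: [0.5981, -0.0475, 0.0253]
tool_rot: [[0.236, -0.0, 0.972], [-0.972, 0.0, 0.236], [-0.0, -1.0, -0.0]]
ft_force: [-0.8, 1.6, -0.1]
grip_width: 0.06
```

```bash
python3 - <<'E'
from h import *
T=cam("top");S=cam("scene");print(env.observe()["position"],env.observe()["ft_force"])
cv2.imwrite("pics/s3.png",cv2.resize(S[0][150:270,190:340],(750,600))[:,:,::-1])
cv2.imwrite("pics/t3.png",cv2.resize(T[0][160:270,340:480],(760,597),interpolation=cv2.INTER_CUBIC)[:,:,::-1])
E
```

```text
[ 0.59810575 -0.04745799  0.02532804] [ 0.87912633  0.08661277 -0.69106919]
```

View pics/s3.png

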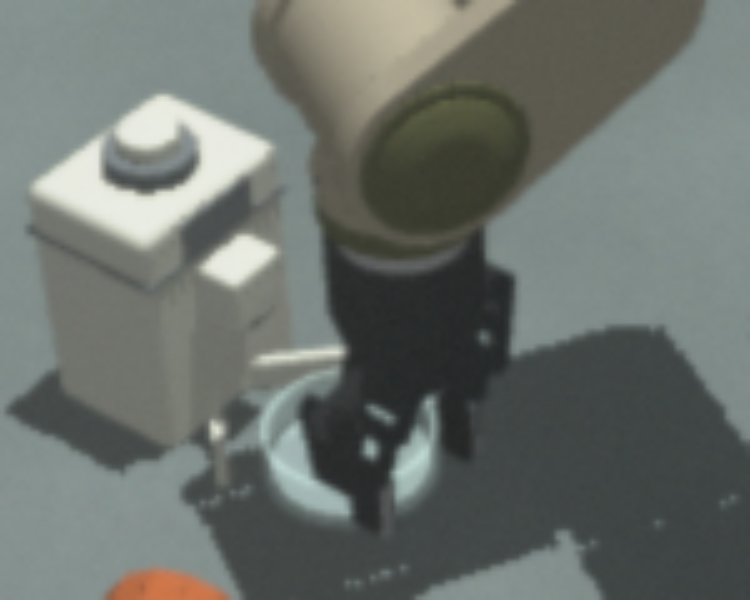

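View pics/t3.png

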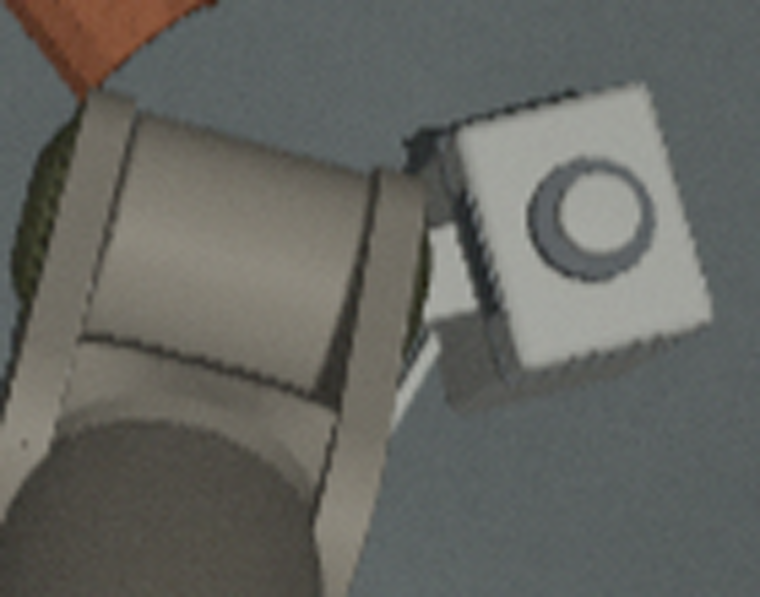

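Request:
carry_out(
  targets=[
    [[0.3,0.5,-3,0,0,0,0],[0.3,1,-6,0,0,0,0],[0.3,2,-9,0,0,0,0],[0.3,2.5,-12,0,0,0,0],[0.3,3,-14.5,0,0,0,0],[0.3,3.5,-17,0,0,0,0],[0.3,4,-19,0,0,0,0],[0.3,4.5,-21,0,0,0,0],[0.3,5,-22,0,0,0,0],[0.3,5,-23,0,0,0,0],[0.3,5,-23,0,0,0,0]],
  ],
)

```text
time_s: 8.17
position: [0.6031, -0.0704, 0.0253]
tool_rot: [[0.236, 0.0, 0.972], [-0.972, -0.0, 0.236], [0.0, -1.0, 0.0]]
ft_force: [0.0, 0.1, -0.9]
grip_width: 0.0598
```

Request:
carry_out(
  targets=[
    [[0.3,0,-0.5,0,0,0,0],[0.3,0.2,-1,0,0,0,0],[0.3,0.4,-1.5,0,0,0,0],[0.3,0.5,-2,0,0,0,0],[0.3,0.5,-2,0,0,0,0]],
  ],
)

```text
time_s: 8.58
position: [0.6035, -0.0722, 0.0253]
tool_rot: [[0.237, -0.0, 0.972], [-0.972, 0.0, 0.237], [-0.0, -1.0, -0.0]]
ft_force: [-0.6, 1.1, 0.6]
grip_width: 0.0597
```

Request:
carry_out(
  targets=[
    [[0.3,0.1,-0.5,0,0,0,0],[0.3,0.2,-1,0,0,0,0],[0.3,0.2,-1,0,0,0,0]],
  ],
)

```text
time_s: 8.83
position: [0.6036, -0.073, 0.0253]
tool_rot: [[0.237, -0.0, 0.972], [-0.972, 0.0, 0.237], [-0.0, -1.0, -0.0]]
ft_force: [-1.2, 2.6, 0.4]
grip_width: 0.06
```

Request:
carry_out(
  targets=[
    [[0.3,0.1,-0.5,0,0,0,0],[0.3,0.2,-1,0,0,0,0],[0.3,0.2,-1,0,0,0,0]],
  ],
)

```text
time_s: 9.08
position: [0.6035, -0.0734, 0.0253]
tool_rot: [[0.237, -0.001, 0.972], [-0.972, 0.001, 0.237], [-0.001, -1.0, -0.001]]
ft_force: [-0.9, 5.8, 1.6]
grip_width: 0.0598
```

```bash
python3 - <<'E'
from h import *
S=cam("scene")
cv2.imwrite("pics/s4.png",cv2.resize(S[0][150:270,190:340],(750,600))[:,:,::-1])
E
```

```text
(no output)
```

View pics/s4.png

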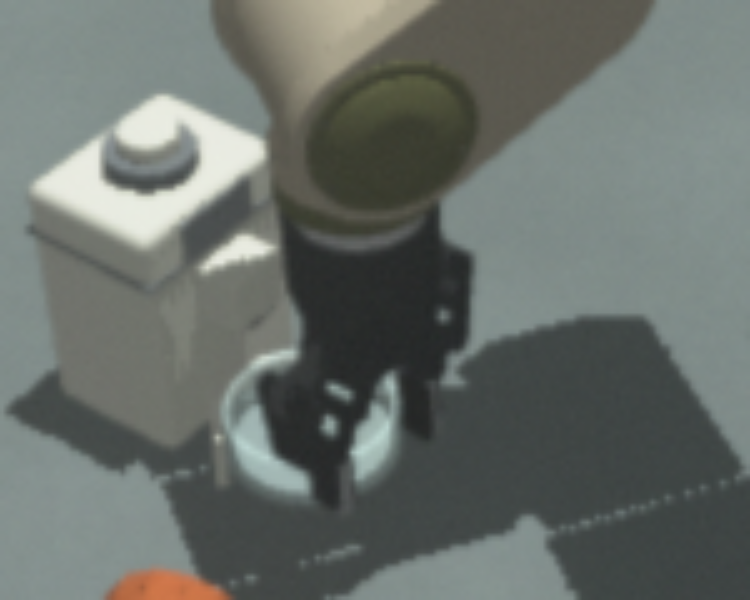

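Request:
carry_out(
  targets=[
    [[0.3,0.1,-0.5,0,0,0,0],[0.3,0.2,-1,0,0,0,0],[0.3,0.3,-1.5,0,0,0,0],[0.3,0.5,-2,0,0,0,0],[0.3,0.5,-2,0,0,0,0]],
  ],
)

```text
time_s: 9.55
position: [0.6034, -0.0741, 0.0252]
tool_rot: [[0.237, -0.003, 0.971], [-0.971, 0.003, 0.237], [-0.004, -1.0, -0.002]]
ft_force: [-3.2, 12.5, 4.4]
grip_width: 0.0596
```

Request:
carry_out(
  targets=[
    [[0.3,-0.3,1,0,0,0,0],[0.3,-0.5,2,0,0,0,0],[0.3,-1,4,0,0,0,0],[0.3,-2,8,0,0,0,0],[0.3,-4,16,0,0,0,0],[0.3,-7,28,0,0,0,0],[0.3,-11,45,0,0,0,0],[0.3,-15,60,0,0,0,0],[0.3,-20,80,10,0,0,0],[0.8,-24,96,40,0,0,0],[1,-26,104,75,0,0,0],[1,-26,104,115,0,0,0],[1,-26,104,155,0,0,0],[1,-26,104,195,0,0,0],[1,-26,104,215,0,0,0],[1,-26,144,215,0,0,0],[1,-26,180,215,0,0,0],[1,-26,204,215,0,0,0],[1,-26,204,215,0,0,0]],
  ],
)

```text
time_s: 11.13
position: [0.5773, 0.1327, 0.2403]
tool_rot: [[0.241, 0.0, 0.97], [-0.97, 0.001, 0.241], [-0.001, -1.0, 0.0]]
ft_force: [-0.4, 0.1, -0.5]
grip_width: -0.0003
```

```bash
python3 - <<'E'
from h import *
T=cam("top");S=cam("scene");print(env.observe()["position"],env.observe()["ft_force"])
cv2.imwrite("pics/s5.png",cv2.resize(S[0][150:270,190:340],(750,600),interpolation=cv2.INTER_CUBIC)[:,:,::-1])
cv2.imwrite("pics/t5.png",cv2.resize(T[0][165:255,370:490],(800,600),interpolation=cv2.INTER_CUBIC)[:,:,::-1])
E
```

```text
[0.57784953 0.12910364 0.24018186] [-1.68739638 -1.33410401  0.0368913 ]
```

View pics/s5.png

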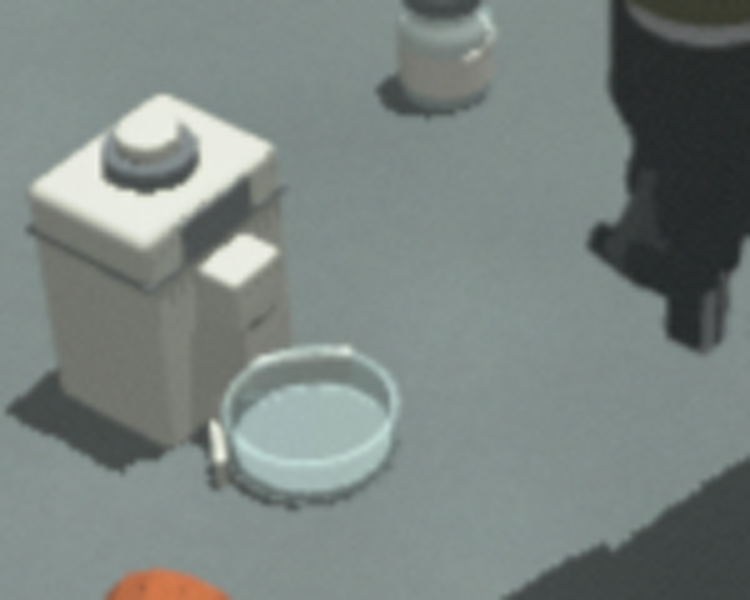

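View pics/t5.png

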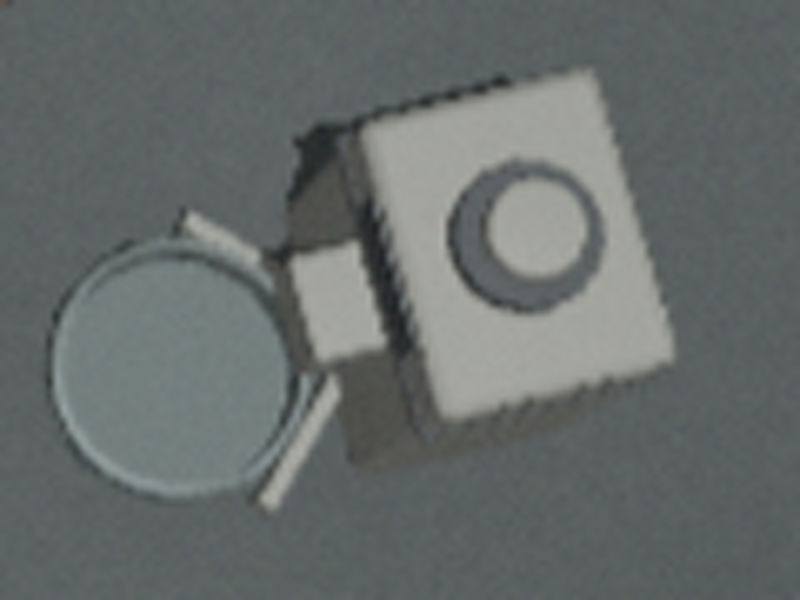

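The dish sits against both stop arms in both views, with the top-view rim centre near crop (182,368). Next I'll check that numerically and locate the button.

```bash
python3 - <<'E'
from h import *
T=cam("top");S=cam("scene")
f=800/120
u=lambda a:(np.array(a)+.5)/f-.5+[370,165]
print("dish",ray(T,u([182,368]),.028), "exp .614 -.1174")
uT=u([539,228]);uS=(np.array([148,137])+.5)/5-.5+[190,150]
# triangulate button top centre
A=[]
for c,uv in((T,uT),(S,uS)):
    P=c[1]@np.c_[c[2],c[3]];A.append(P)
X=cv2.triangulatePoints(A[0],A[1],uT.reshape(2,1),uS.reshape(2,1)).ravel();X=X[:3]/X[3];print("btn",X,proj(T,[X])[0]-uT,proj(S,[X])[0]-uS)
for z in(.146,.15,.155,.16):print(z,ray(T,uT,z),ray(S,uS,z))
for e in([487,228],[591,228]):print(ray(T,u(e),.152))
E
```

```text
dish [[ 0.61429482 -0.11663311  0.028     ]] exp .614 -.1174
btn [ 0.63599497 -0.20758637  0.15379935] [-0.57493877  0.6385199 ] [-0.73779835 -0.2032893 ]
0.146 [[ 0.63892924 -0.21083242  0.146     ]] [[ 0.63004143 -0.21475802  0.146     ]]
0.15 [[ 0.63811456 -0.20980637  0.15      ]] [[ 0.63261941 -0.21013541  0.15      ]]
0.155 [[ 0.63709621 -0.20852382  0.155     ]] [[ 0.63584188 -0.20435714  0.155     ]]
0.16 [[ 0.63607787 -0.20724127  0.16      ]] [[ 0.63906435 -0.19857888  0.16      ]]
[[ 0.63771979 -0.19303672  0.152     ]]
[[ 0.63769464 -0.22555905  0.152     ]]
```

Request:
carry_out(
  targets=[
    [[1,4,-25,0,0,0,0],[1,10,-60,0,0,0,0],[1,17,-95,0,0,0,0],[1,23,-130,0,0,0,0],[1,29,-165,0,0,0,0],[1,35,-200,0,0,0,0],[1,41,-235,0,0,0,0],[1,47,-270,0,0,0,0],[1,53,-305,0,0,0,0],[1,57,-325,0,0,0,0],[1,59,-336.5,0,0,0,0],[1,59,-336.5,-20,0,0,0],[1,59,-336.5,-40,0,0,0],[1,59,-336.5,-54,0,0,0],[1,59,-336.5,-54,0,0,0],[1,59,-336.5,-54,0,0,0],[1,59,-336.5,-54,0,0,0]],
  ],
)

```text
time_s: 12.75
position: [0.6377, -0.2087, 0.1876]
tool_rot: [[0.237, 0.002, 0.972], [-0.972, -0.001, 0.237], [0.001, -1.0, 0.001]]
ft_force: [-0.9, 0.9, 0.2]
grip_width: -0.0002
```

```bash
python3 - <<'E'
from h import *
S=cam("scene");print(env.observe()["position"],env.observe()["ft_force"])
cv2.imwrite("pics/s6.png",cv2.resize(S[0][130:250,170:320],(750,600),interpolation=cv2.INTER_CUBIC)[:,:,::-1])
E
```

```text
[ 0.63772773 -0.20874116  0.18776865] [ 1.14657726  0.20215995 -0.43439043]
```

View pics/s6.png

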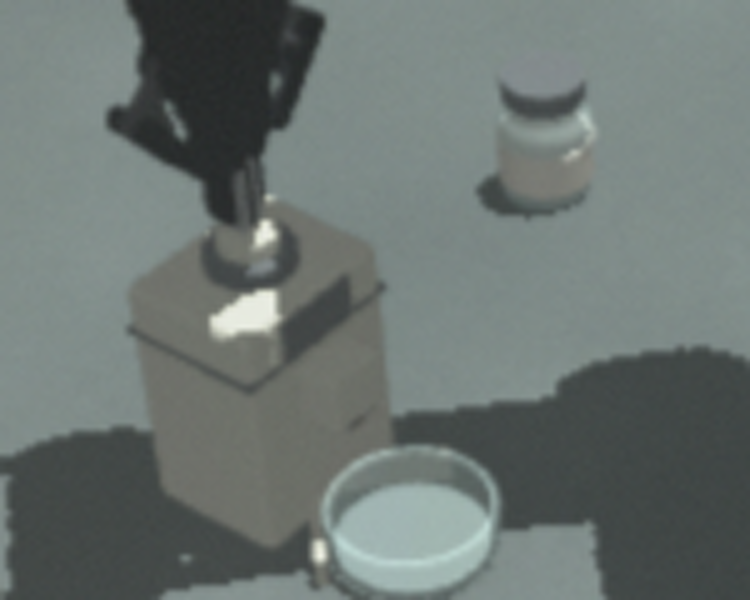

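The closed fingertips are just above the button at about (235,215) in the crop, not touching yet. I'll press down gradually and watch the force.

Request:
carry_out(
  targets=[
    [[1,0,0,-3,0,0,0],[1,0,0,-6,0,0,0],[1,0,0,-9,0,0,0],[1,0,0,-12,0,0,0],[1,0,0,-12,0,0,0]],
  ],
)

```text
time_s: 13.22
position: [0.6379, -0.2088, 0.1778]
tool_rot: [[0.237, 0.004, 0.972], [-0.972, -0.002, 0.237], [0.003, -1.0, 0.003]]
ft_force: [-4.4, 0.5, 17.6]
grip_width: 0.0
```

Request:
carry_out(
  targets=[
    [[1,0,0,-1,0,0,0],[1,0,0,-2,0,0,0],[1,0,0,-2,0,0,0]],
  ],
)

```text
time_s: 13.47
position: [0.6379, -0.2088, 0.1776]
tool_rot: [[0.237, 0.006, 0.972], [-0.972, -0.003, 0.237], [0.005, -1.0, 0.005]]
ft_force: [-6.6, 3.6, 27.3]
grip_width: -0.0001
```

Request:
carry_out(
  targets=[
    [[1,0,0,-1,0,0,0],[1,0,0,-2,0,0,0],[1,0,0,-2,0,0,0]],
  ],
)

```text
time_s: 13.72
position: [0.638, -0.2088, 0.1774]
tool_rot: [[0.237, 0.007, 0.972], [-0.972, -0.004, 0.237], [0.006, -1.0, 0.006]]
ft_force: [-11.6, 6.0, 37.0]
grip_width: -0.0002
```

```bash
python3 - <<'E'
from h import *
S=cam("scene");print(env.observe()["position"],env.observe()["ft_force"])
cv2.imwrite("pics/s7.png",cv2.resize(S[0][180:225,190:250],(800,600),interpolation=cv2.INTER_CUBIC)[:,:,::-1])
cv2.imwrite("pics/s7.png",cv2.resize(S[0][160:220,185:265],(800,600),interpolation=cv2.INTER_CUBIC)[:,:,::-1])
E
```

```text
[ 0.63800092 -0.20880991  0.1773722 ] [-10.93889245   4.93188869  36.91314115]
```

View pics/s7.png

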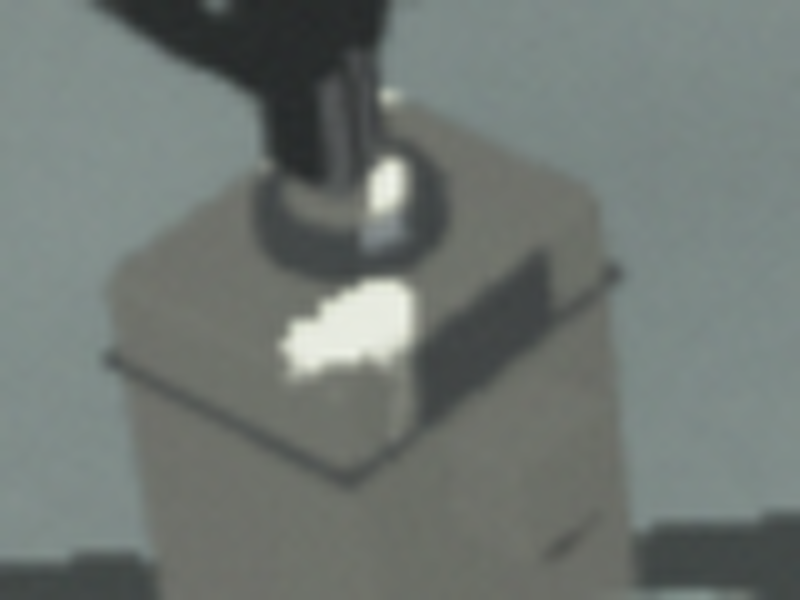

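The button is sunk almost to its collar, with a hard stop under it. I'll release it and back away.

Request:
carry_out(
  targets=[
    [[1,0,0,3,0,0,0],[1,0,0,6,0,0,0],[1,0,0,9,0,0,0],[1,0,0,15,0,0,0],[1,0,0,30,0,0,0],[1,0,0,50,0,0,0],[1,0,0,70,0,0,0],[1,-10,35,80,0,0,0],[1,-20,70,80,0,0,0],[1,-30,105,80,0,0,0],[1,-40,140,80,0,0,0],[1,-45,175,80,0,0,0],[1,-50,210,80,0,0,0],[1,-55,245,80,0,0,0],[1,-55,280,80,0,0,0],[1,-55,315,80,0,0,0],[1,-55,340,80,0,0,0],[1,-55,340,80,0,0,0],[1,-55,340,80,0,0,0]],
  ],
)

```text
time_s: 15.35
position: [0.582, 0.1322, 0.2497]
tool_rot: [[0.239, -0.002, 0.971], [-0.971, -0.0, 0.239], [-0.0, -1.0, -0.002]]
ft_force: [-0.1, -0.1, -0.2]
grip_width: -0.0001
```

```bash
python3 - <<'E'
from h import *
T=cam("top");S=cam("scene");print(env.observe()["position"],env.observe()["ft_force"])
cv2.imwrite("pics/s8.png",S[0][:,:,::-1])
a=cv2.resize(S[0][150:250,180:280],(400,400),interpolation=cv2.INTER_CUBIC);b=cv2.resize(T[0][160:260,370:470],(400,400),interpolation=cv2.INTER_CUBIC)
cv2.imwrite("pics/f8.png",np.hstack([a,b])[:,:,::-1])
cv2.imwrite("pics/t8.png",T[0][:,:,::-1])
E
```

```text
[0.58238517 0.13050656 0.24994504] [-0.34915666  0.18003357  0.06174178]
```

View pics/f8.png

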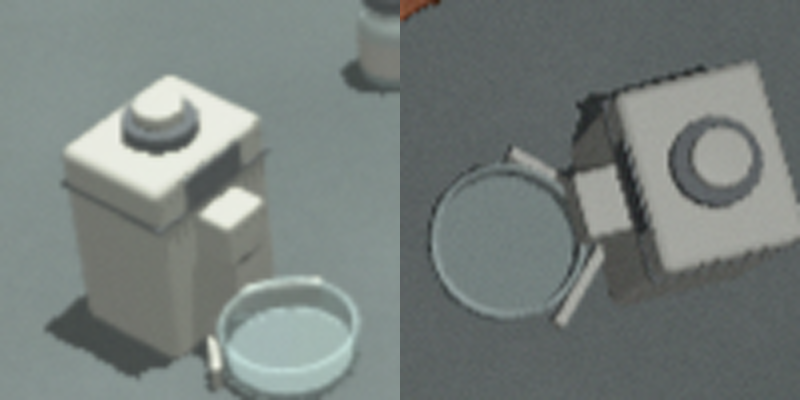

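View pics/t8.png

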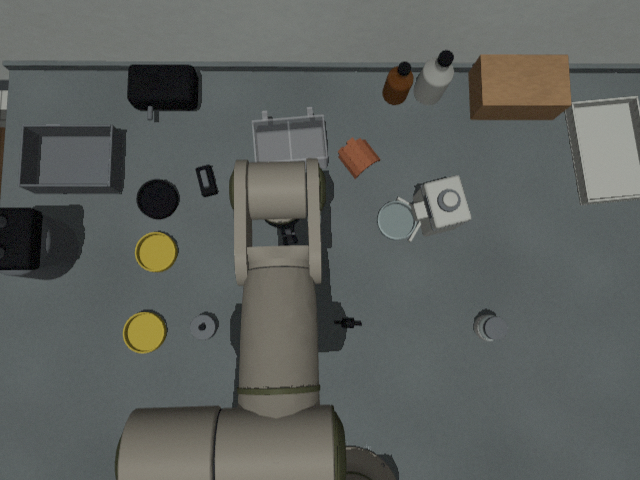

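The dish is against both arms at (398,220), the button is up again, and the bystanders in view are where they started. I'm handing it in.

```bash
python3 -c "
from rig import env
print(env.close_job())"
```

```text
the job is handed in; nothing more can be done
None
```

I pushed the glass feeding dish home against the V-stop, then pressed the dispenser button fully down and let it come up. I handed the job in at about 15.5 s, with the arm clear of everything.

- **Dish:** I pushed it low on its outer wall with the half-open fingers. At the stop, the push-back force of about 13 N pointed straight out along the V's axis, as it should with both arms in contact. After I backed off, the dish's measured centre was about 1 mm from the estimated home, and both views show it touching both arms.
- **Button:** It met a hard stop at about 37 N of downward force, far more than the 4 N needed to hold it down. The picture taken then shows it sunk almost to its collar, and the final pictures show it up again.
- **Button height disagreement:** The cameras put the button's top at about 154 mm, but contact suggests about 161 mm. I went by the force and the picture.
- **Bystanders:** Those visible in the last top view look unmoved. The small dish was hidden behind the arm in that view, and I didn't check it again in the scene view. The path stayed clear of it.

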